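Set the umbrella tray's stem in its eyelet and square it up

ROBOT

A 6-joint arm with a two-finger parallel gripper is mounted at the origin on the work surface. World frame = base frame: x ahead of the robot, y to its left, z up, the work surface at z = 0. Lengths are in m, angles in rad, forces in N, time in s.
With the tool pointing down it reaches from about 0.3 to 0.75 m from the base axis. Payload 8.5 kg.
Tool frame: the origin (TCP) lies at the very end of the fingers, on their centre line; the grasp point (between the pads) lies 19 mm behind it; z points along the fingers, y is the line along which they close (so a half turn about z gives the same grasp; the last joint's range is limited). The gripper opens to 85 mm and grips with 20 to 120 N. Pads are 22 mm wide; open, the fingers measure 114 mm over their backs; the gripper's body (76 mm by 85 mm) begins 54 mm behind the grasp point. The pads swing forward as they close: fully open they stand 13 mm farther back than shut.
Start: joints at [-1.407, 0.381, 1.297, -0, 1.464, -0.215], TCP at [0.203, -0.511, 0.231] pointing down, gripper open.
Joint ranges: [-3.11, 3.11], [-0.89, 2.33], [0.22, 2.48], [-1.42, 4.56], [0.17, 2.85], [-2.88, 2.88]. Speed limits (rad/s): [2.39, 2.39, 3.14, 3.14, 3.14, 3.14].

INTERFACE

Orientations are given as a rotation vector (axis times angle).
In Python, from cell import manip, imaging, finder gives the robot as it stands.
- The arm moves only by the tool play_rows, never from a script. Its argument "increments" is one flat list of numbers, 4 for each row, row after row: the shift along the tool's x, y, z normalised to -1 to 1, where 1 is 250 mm, then the turn about the tool's z normalised to -1 to 1, where 1 is pi/4 rad. In form: [x, y, z, roll, x, y, z, roll, ...]. A call has 1 to 5 rows; each row is the pose to reach, as a shift and turn from the pose commanded when the call began, along the tool's axes at that moment; what a row does not reach only later rows make up. A row lasts 1/10 s, in which the tool goes at most 50 mm and 8.59 degrees, less where a joint would pass 70% of its speed; a pose out of reach is approached as far as the arm can. A call with a number of a shift or a turn outside -1 to 1 is refused whole. A call with a gripper value outside its range is refused whole. "gripper" is the closure, from -1 (fully open) to 1 (shut), set as the call begins (left out, the last holds). The fingers move at their own pace and stop on an object; "grip_force" is the grip in N (left out, the last holds). Time passes only in rows, so rows that repeat a pose let the fingers close. It gives the time, the measured TCP pose, the force, the opening and the grip force at its end, in the units of the state.
- manip.state(): the state, without advancing time (a new reading comes with each control period).
- imaging.capture(name): name is "scene" or "top"; returns (picture, depth): 480x640x3 uint8, blue, green, red; 480x640 float32, m along the optical axis (not along the pixel's ray), 0 where there is no reading.
- imaging.get_calibration(name): a dict with "camera_matrix" (3x3 intrinsics, pixels), "k1" (the pictures are not rectified: a ray, as slopes to the right and down, at radius r is drawn at 1 + k1 r^2 times it, then the intrinsics apply), "rvec" (rotation vector, rad) and "tvec" (3), from world to camera coordinates, as OpenCV has them. Camera axes: x right, y down, z forward; pixel columns grow to the right and rows downward; lengths in m; the calibration is good to about 2 mm. A picture is of the moment at which its call begins. get_calibration takes no time and is no camera call.
- manip.close_job(): hands the job in; it is judged then, once.
Trained networks look in the newest picture that a camera, given by its name, has taken for a name from the list of things; names that differ only in an ending like _2 or _b are one class to them, and where a whole thing is asked for, a point or a joint stands for the part that bears it (a point fixed in the world has none). Each returns a list of dicts, best first, with "conf" (0 to 1); they miss things now and then, are a little off and sometimes report something else, mostly with a low value. They report only what shows in the picture. A call takes as long as a camera call. They do not tell look-alikes from the thing itself.
- finder.search_frame(thing, camera): "centre" ([x, y, z] in m, in the coordinates of the camera as it stood for that picture, good to about 4 mm: the middle of the surface that is visible of it).
- finder.landmark_of(thing, camera): "centre" ([x, y, z] in m, in the coordinates of the camera as it stood for that picture, good to about 4 mm: a listed point, or the origin of a listed thing).
The state is a dict: "clock": time; "joints": joint angles; "qd": joint speeds; "tau": joint torques, N m; "ee_pos": TCP position; "tool_rot": TCP orientation; "contact_force": force on the tool from outside, world axes, zero at the start; "ft_torque": the same for the moment, N m; "opening": finger opening in m; "grip_force": force on a finger pad.
Only numpy, scipy, OpenCV 4.12 (cv2) and the standard library are available. Lean on these libraries where they do the work, as an engineer would, in place of code of your own. Each camera call takes 0.05 s, during which the arm holds its last target. There are 200 camera calls.

TASK

Lift the dish off the mug by its wooden handle and pass its stem down through the eyelet of the umbrella-pole arm, with the handle bar lying in line with the arm. Then, with the stem still in the eyelet, turn the dish a quarter turn (either way) so that the handle bar stands square across the arm. Keep the dish level and the loose ball in its middle all the time, leave the mug and the other things where they are, and finish still holding the dish steady there, the stem poking out under the eyelet and the dish hovering about two centimetres above it without resting on it, so that I can tighten the screw.

Things in the scene. Friction and masses are not known exactly. Their poses are not given: they have to be found in the camera images.
- dish_grip (a point): centre of the wooden grip block (70 long x 14 wide x 22 high mm) in the middle of the dish's handle, a rigid steel bail that arches over the dish from rim to rim. x runs along the handle bar (both ways alike), y across it (pinch the 14 mm from above), z up. 88 mm above the dish's flat underside
- stem_tip (a point): lower end of the straight steel stem under the middle of the dish: on the dish's axis, 65 mm below the underside, 153 mm straight below the grip centre. The stem is 10 mm thick, its last 8 mm tapered to 6 mm
- dish_centre (a point): the point in the dish where the centre of the ball is when it lies in the middle: on the dish's axis, 64.5 mm below the grip centre
- dish: shallow round aluminium dish with handle and stem, about 0.3 kg; origin at the centre of its flat underside, x along the handle bar, z up. 150 mm across, 27 mm high, foot disc 100 mm across; the inside slopes down to the middle at about 9 degrees, which keeps the ball there unless tilted or jerked. It starts standing loose on the mug's rim, stem inside the mug
- ball_center (a point): centre of the loose wooden ball, 30 mm across, lying in the middle of the dish
- eyelet (a point): centre of the eyelet's 18 mm hole at its top face, 110 mm above the table. The eyelet is a level steel ring, 42 mm outside, 12 mm thick, at the near end of a fixed flat arm 24 mm wide. x points along the arm to the pole (38 mm thick, 220 mm tall), whose axis is 200 mm away; a small wing screw sticks out 50 mm on the other side, no higher than the eyelet
- mug: white ceramic mug on which the dish starts; origin at the centre of its underside; 82 mm across, 90 mm high, loose, handle at its y
- coaster: green glass coaster, disc 96 mm across, 7 mm thick; bystander
- opener: stainless flat bottle opener about 135 mm long, 6 mm thick; bystander
- swatter: plastic fly swatter lying flat, about 410 mm long; bystander
- sunscreen: sunscreen bottle, 52 mm across, 150 mm high; bystander
- candle: lidded candle jar, 72 mm across, 70 mm high; bystander
- tin: plain closed tin, 68 mm across, 45 mm high; bystander
- speaker: small fabric-covered speaker, 60 x 100 x 50 mm; bystander
There are look-alikes about, which are no part of the job. There is more than one size of the dish; the job needs the smaller.

How it is judged:
By the outcome, as a careful person would: the job done as asked, in the order asked, and still so for the second after the job is handed in, while the arm keeps its last pose, push and grip.
It also fails if it takes over 54 s, if anything falls off the work surface, if the arm or the gripper's body presses on something with over 40 N, if the wrist force passes 120 N, or if a joint passes its speed limit or range.

## Working session

There is one attempt and no reset: what is moved stays moved. The work goes in short steps, Python scripts to look and compute and a tool call to move; the robot and the scene stay as the last step left them, time stands still between calls to the robot, and variables do not carry over. Pictures are saved under pics/ and viewed, at most 10 in all, crops included, and the job is handed in when it is done.

Besides the shell and the picture viewer there is one more tool, called after "Call:" as a command line: name --argument value ..., lists and objects as JSON in quotes. play_rows: Moves the arm, as the interface text tells. Its arguments: {"type":"object","properties":{"increments":{"type":"array"},"gripper":{"type":"number"},"grip_force":{"type":"number"}},"required":["increments"]}

```bash
ls; mkdir -p pics; cat > h.py <<'E'
import numpy as np, cv2
from scipy.spatial.transform import Rotation as R
from cell import manip, imaging, finder
def cal(n):
    c=imaging.get_calibration(n); return np.array(c["camera_matrix"],float),c["k1"],R.from_rotvec(np.ravel(c["rvec"])).as_matrix(),np.ravel(c["tvec"])
def w(n,p):
    K,k,Rm,t=cal(n); return Rm.T@(np.array(p)-t)
def px(n,P):
    K,k,Rm,t=cal(n); c=Rm@np.array(P)+t; s=c[:2]/c[2]; s=s*(1+k*(s@s)); return K[:2,:2]@s+K[:2,2]
def ray(n,u):
    K,k,Rm,t=cal(n); d=np.linalg.solve(K[:2,:2],np.array(u,float)-K[:2,2]); s=d.copy()
    for _ in range(20): s=d/(1+k*(s@s))
    return -Rm.T@t, Rm.T@np.r_[s,1]
def at(n,u,dep):   # pixel + depth -> world
    o,d=ray(n,u); return o+d*dep
E
python3 - <<'E'
from h import *
for n in("scene","top"):
    a,d=imaging.capture(n); cv2.imwrite(f"pics/{n}0.png",a); np.save(f"pics/{n}0.npy",d)
    for f,T in((finder.landmark_of,["dish_grip","dish","eyelet","mug","ball_center","stem_tip"]),(finder.search_frame,["sunscreen","speaker"])):
        for t in T:
            for r in f(t,n)[:4]:
                P=w(n,r["centre"]); print(n,t,round(r["conf"],2),P.round(3),px(n,P).round())
s=manip.state();print(s["clock"],s["ee_pos"],s["tool_rot"],s["opening"])
E
```

```text
pics
scene dish_grip 0.62 [0.502 0.256 0.173] [433. 225.]
scene dish_grip 0.57 [0.246 0.27  0.202] [405. 163.]
scene dish 0.75 [0.25  0.272 0.085] [402. 200.]
scene dish 0.67 [0.504 0.257 0.09 ] [429. 253.]
scene dish 0.49 [ 0.453 -0.241  0.001] [228. 293.]
scene dish 0.2 [ 0.616 -0.121  0.109] [280. 300.]
scene eyelet 0.67 [ 0.616 -0.12   0.107] [281. 301.]
scene mug 0.89 [ 0.503  0.257 -0.004] [424. 281.]
scene ball_center 0.7 [0.5   0.252 0.107] [428. 247.]
scene stem_tip 0.84 [ 0.247  0.27  -0.002] [398. 224.]
scene stem_tip 0.33 [ 0.454 -0.241  0.001] [228. 293.]
scene sunscreen 0.71 [0.706 0.374 0.08 ] [515. 308.]
scene speaker 0.76 [0.722 0.142 0.043] [412. 340.]
scene speaker 0.38 [ 0.62  -0.451  0.007] [132. 356.]
top dish_grip 0.82 [0.501 0.261 0.18 ] [218. 228.]
top dish_grip 0.69 [0.249 0.272 0.21 ] [212. 324.]
top dish 0.86 [0.249 0.273 0.089] [222. 321.]
top dish 0.75 [0.503 0.262 0.09 ] [225. 232.]
top eyelet 0.68 [ 0.61  -0.122  0.105] [357. 190.]
top eyelet 0.67 [0.504 0.258 0.112] [225. 230.]
top ball_center 0.5 [0.501 0.258 0.111] [225. 231.]
top ball_center 0.33 [ 0.585 -0.014 -0.002] [320. 206.]
top stem_tip 0.48 [ 0.616 -0.118  0.11 ] [356. 188.]
top sunscreen 0.86 [0.684 0.376 0.095] [185. 171.]
top speaker 0.94 [0.694 0.151 0.053] [264. 169.]
top speaker 0.29 [ 0.583 -0.012  0.041] [320. 204.]
0.9 [ 0.20338156 -0.5110011   0.23131632] [-3.08541568e+00 -5.91440587e-01  1.52014864e-05] 0.08517816918526933
```

View pics/scene0.png

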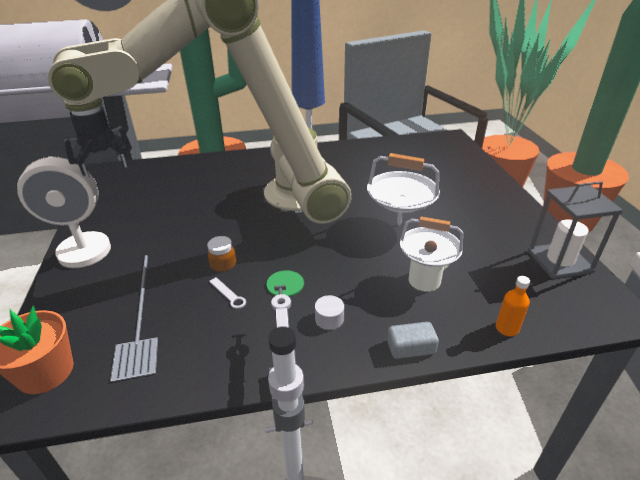

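View pics/top0.png

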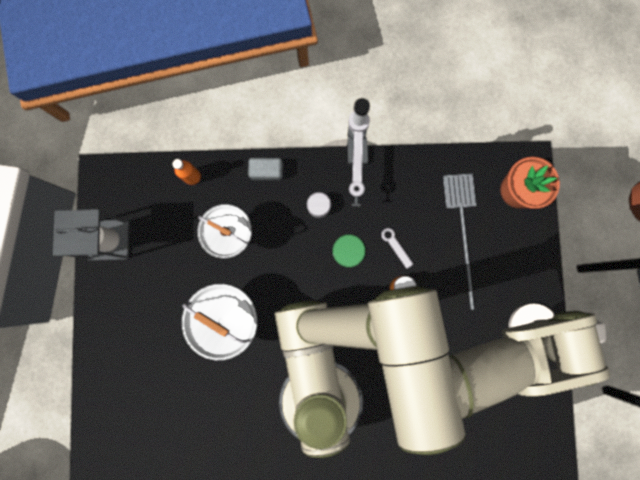

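The dish candidates are the small one on the mug, with the ball in it (scene 431,245; top 225,231), and a larger one standing on its own stem (scene 403,190; top 220,322). The first fits because it is smaller, stands on the mug and holds the ball. I'll confirm it in a crop and measure the grip and the arm.

```bash
python3 - <<'E'
from h import *
def pts(n,mask,d):
    v,u=np.nonzero(mask&(d>0)); return np.array([at(n,(a,b),d[b,a]) for a,b in zip(u,v)]),np.c_[u,v]
G={}
for n,box in(("scene",(415,212,455,235)),("top",(200,212,240,240))):
    a=cv2.imread(f"pics/{n}0.png").astype(int); d=np.load(f"pics/{n}0.npy")
    m=np.zeros(d.shape,bool); m[box[1]:box[3],box[0]:box[2]]=1
    m&=(a[...,2]-a[...,0]>60)
    P,U=pts(n,m,d); P=P[P[:,2]>.165]
    c=P.mean(0); e=np.linalg.svd((P-np.median(P,0))[:,:2])[2][0]
    ex=(P[:,:2]-c[:2])@e
    print(n,len(P),"grip",np.median(P,0).round(4),"mid",(c[:2]+e*(ex.max()+ex.min())/2).round(4),"z",np.percentile(P[:,2],[5,50,95]).round(4),"len",np.ptp(ex).round(3),"ang",np.degrees(np.arctan2(e[1],e[0])).round(1))
    # arm
    box=(265,285,300,335) if n=="scene" else (345,100,372,205)
    m=np.zeros(d.shape,bool); m[box[1]:box[3],box[0]:box[2]]=1
    m&=a.min(2)>70
    P,U=pts(n,m,d); Q=P[(abs(P[:,2]-.108)<.012)]
    print(n,"arm pts",len(Q),Q.min(0).round(3),Q.max(0).round(3))
    for x in np.arange(.58,.82,.02):
        q=Q[abs(Q[:,0]-x)<.01]
        if len(q): print("  x%.2f"%x,len(q),q[:,1].min().round(4),q[:,1].max().round(4),q[:,1].mean().round(4),q[:,2].mean().round(4))
    H=P[P[:,2]>.2]; 
    if len(H): print(n,"pole top",H.mean(0).round(4),len(H))
a=cv2.imread("pics/scene0.png");b=cv2.imread("pics/top0.png")
f=lambda i,x,y,s:cv2.resize(i[y:y+s,x:x+s],(400,300 if 0 else 400),interpolation=cv2.INTER_CUBIC)
cv2.imwrite("pics/crop1.png",cv2.resize(np.hstack([f(a,385,200,95),f(b,180,190,95)]),(800,400)))
cv2.imwrite("pics/crop2.png",cv2.resize(np.hstack([f(a,250,265,80),f(b,320,125,80)]),(800,400)))
print(px("top",[.613,-.12,.11]),cal("top")[2].T@-cal("top")[3],cal("scene")[2].T@-cal("scene")[3])
E
```

```text
scene 114 grip [0.5054 0.2567 0.188 ] mid [0.5042 0.256 ] z [0.1858 0.188  0.1895] len 0.067 ang 61.0
scene arm pts 499 [ 0.566 -0.142  0.098] [ 0.692 -0.101  0.113]
  x0.58 38 -0.1298 -0.1059 -0.1173 0.1067
  x0.60 85 -0.1405 -0.1017 -0.1204 0.1078
  x0.62 109 -0.1416 -0.1006 -0.1217 0.1079
  x0.64 92 -0.1361 -0.1066 -0.1225 0.1074
  x0.66 87 -0.1361 -0.1115 -0.1237 0.1071
  x0.68 72 -0.1375 -0.1141 -0.1252 0.1076
  x0.70 1 -0.1163 -0.1163 -0.1163 0.1102
scene pole top [ 0.7957 -0.1312  0.2242] 19
top 107 grip [0.5    0.2572 0.1879] mid [0.5008 0.2585] z [0.1846 0.1879 0.1918] len 0.065 ang -120.6
top arm pts 722 [ 0.568 -0.162  0.096] [ 0.834 -0.097  0.12 ]
  x0.58 18 -0.1197 -0.1134 -0.1161 0.1061
  x0.60 69 -0.1373 -0.0975 -0.1169 0.1079
  x0.62 75 -0.138 -0.0973 -0.1179 0.1085
  x0.64 55 -0.1304 -0.1068 -0.1199 0.1078
  x0.66 51 -0.1312 -0.1103 -0.1203 0.1075
  x0.68 60 -0.1349 -0.1111 -0.1224 0.1065
  x0.70 60 -0.1357 -0.1119 -0.124 0.1065
  x0.72 57 -0.1363 -0.1126 -0.1251 0.1072
  x0.74 50 -0.1374 -0.1165 -0.1268 0.1063
  x0.76 54 -0.138 -0.1168 -0.1276 0.1068
  x0.78 76 -0.1511 -0.1126 -0.1301 0.1092
  x0.80 58 -0.1621 -0.1013 -0.1263 0.1139
top pole top [ 0.8091 -0.1283  0.2175] 50
[356.89939038 188.52046524] [ 0.32883188 -0.02390607  1.40291877] [ 1.32027602 -0.15577953  0.79777243]
```

View pics/crop1.png

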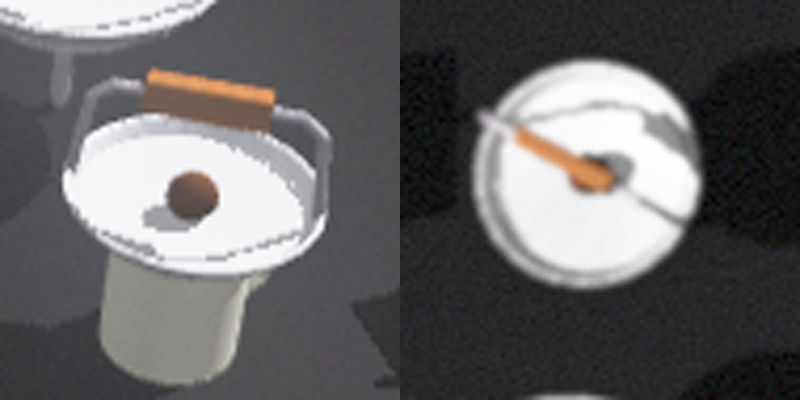

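View pics/crop2.png

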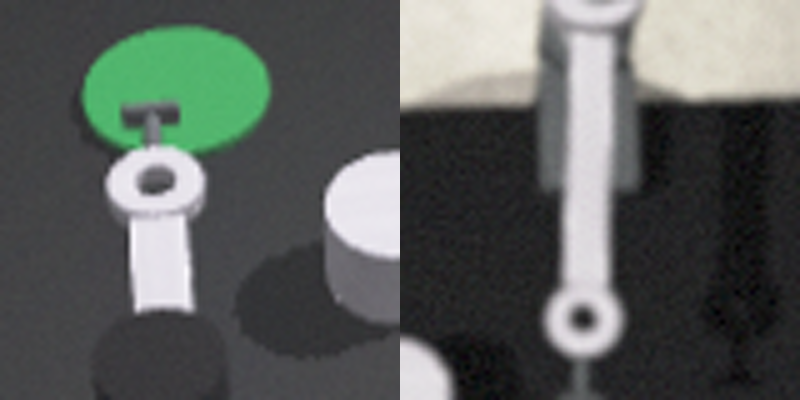

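Crop 1 confirms the small dish on the mug with the ball in it: grip at scene 418–450, 218–230, with the ball at scene 430,246. Crop 2 shows the eyelet hole at scene (281.4,301) and top (356.4,189), with the arm running towards +x at about −4°. Next I'll triangulate the hole and work out the approach.

```bash
cat >> h.py <<'E'
def go(pos,yaw=None,s=None):
    "normalised shift+roll from the measured pose to TCP pos, tool-x yaw (deg)"
    s=s or manip.state(); M=R.from_rotvec(s["tool_rot"]).as_matrix()
    sh=M.T@(np.array(pos)-s["ee_pos"]); y=np.degrees(np.arctan2(M[1,0],M[0,0]))
    roll=0 if yaw is None else -((yaw-y+180)%360-180)/45
    print("t",round(s["clock"],2),"pos",np.round(s["ee_pos"],4),"yaw",y.round(2),"tilt",np.degrees(np.arccos(-M[2,2])).round(2),"j",np.degrees(s["joints"]).round(1),"F",np.round(s["contact_force"],1),"T",np.round(s["ft_torque"],2),"op",round(s["opening"],4))
    print("shift",(sh/.25).round(4),"roll",round(roll,4))
def tri(a,b):
    (o1,d1),(o2,d2)=ray("scene",a),ray("top",b)
    k=np.linalg.lstsq(np.c_[d1,-d2],o2-o1,rcond=None)[0]; p,q=o1+d1*k[0],o2+d2*k[1]
    return (p+q)/2,np.linalg.norm(p-q)
E
python3 - <<'E'
from h import *
print(tri((281.4,301),(356.4,189)))
for n,u in(("scene",(281.4,301)),("top",(356.4,189))):
    o,d=ray(n,u); print(n,o+d*(.11-o[2])/d[2])
go([.5015,.2575,.27],60.5)
E
```

```text
(array([ 0.61299549, -0.11890491,  0.10386145]), np.float64(0.00013572034660429424))
scene [ 0.6192626  -0.11916447  0.11      ]
top [ 0.6116466  -0.11852336  0.11      ]
t 0.9 pos [ 0.2034 -0.511   0.2313] yaw 21.7 tilt 0.0 j [-80.6  21.8  74.3  -0.   83.9 -12.3] F [0.  0.1 0.5] T [-0.    0.05  0.04] op 0.0852
shift [ 2.2447 -2.4151 -0.1547] roll -0.8622
```

Call:
play_rows --increments '[0.1,-0.11,-0.02,0,0.22,-0.24,-0.05,0,0.36,-0.39,-0.08,0,0.5,-0.54,-0.11,0,0.64,-0.69,-0.15,0]' --gripper -1

```text
clock: 1.4
ee_pos: [0.2863, -0.295, 0.2679]
tool_rot: [-3.085, -0.59, -0.0]
contact_force: [1.8, -0.4, 0.2]
opening: 0.0858
grip_force: 0.0
```

Call:
play_rows --increments '[0.14,-0.15,0,0,0.28,-0.3,0,0,0.42,-0.45,0,0,0.56,-0.6,0,0,0.69,-0.72,0,0]'

```text
clock: 1.9
ee_pos: [0.38, -0.0639, 0.2681]
tool_rot: [3.085, 0.591, 0.001]
contact_force: [1.0, -0.5, -1.2]
opening: 0.0855
grip_force: 0.0
```

Call:
play_rows --increments '[0.14,-0.15,0,0,0.28,-0.3,0,0,0.42,-0.45,0,0,0.56,-0.6,0,0,0.62,-0.66,0,0]'

```text
clock: 2.4
ee_pos: [0.4633, 0.1479, 0.2676]
tool_rot: [-3.084, -0.596, -0.0]
contact_force: [-0.3, -0.3, -0.6]
opening: 0.0852
grip_force: 0.0
```

```bash
python3 -c "
from h import *
go([.5015,.2575,.27],60.5)"
```

```text
t 2.4 pos [0.4633 0.1479 0.2676] yaw 21.87 tilt 0.03 j [ 3.7 13.9 80.   0.  86.1 71.8] F [-0.3 -0.3 -0.6] T [-0.03  0.04 -0.04] op 0.0852
shift [ 0.3052 -0.3497 -0.0093] roll -0.8585
```

Call:
play_rows --increments '[0.09,-0.1,0,-0.17,0.19,-0.22,0,-0.35,0.27,-0.31,0,-0.52,0.305,-0.35,0,-0.7,0.305,-0.35,0,-0.86]'

```text
clock: 2.9
ee_pos: [0.5015, 0.2558, 0.2671]
tool_rot: [-2.709, -1.591, 0.001]
contact_force: [0.0, -1.5, -0.1]
opening: 0.0852
grip_force: 0.0
```

```bash
python3 - <<'E'
from h import *
for n in("scene","top"):
    a,d=imaging.capture(n); cv2.imwrite(f"pics/{n}1.png",a); np.save(f"pics/{n}1.npy",d)
    for r in finder.landmark_of("dish_grip",n)[:3]: print(n,round(r["conf"],2),w(n,r["centre"]).round(4))
go([.5015,.2575,.159],60.5)
a=cv2.imread("pics/scene1.png");b=cv2.imread("pics/top1.png")
f=lambda i,x,y,s:cv2.resize(i[y:y+s,x:x+s],(400,400),interpolation=cv2.INTER_CUBIC)
cv2.imwrite("pics/crop3.png",np.hstack([f(a,370,160,120),f(b,165,170,120)]))
E
```

```text
scene 0.87 [0.5041 0.2542 0.174 ]
scene 0.77 [0.3803 0.1615 0.1287]
top 0.77 [0.38   0.1612 0.1341]
top 0.71 [0.5048 0.2608 0.1775]
t 3.1 pos [0.5013 0.254  0.2677] yaw 60.2 tilt 0.0 j [14.8 21.7 68.4 -0.  89.9 44.6] F [0.2 0.7 0.1] T [ 0.02  0.03 -0.03] op 0.0854
shift [ 0.0126 -0.0061  0.4349] roll -0.0067
```

View pics/crop3.png

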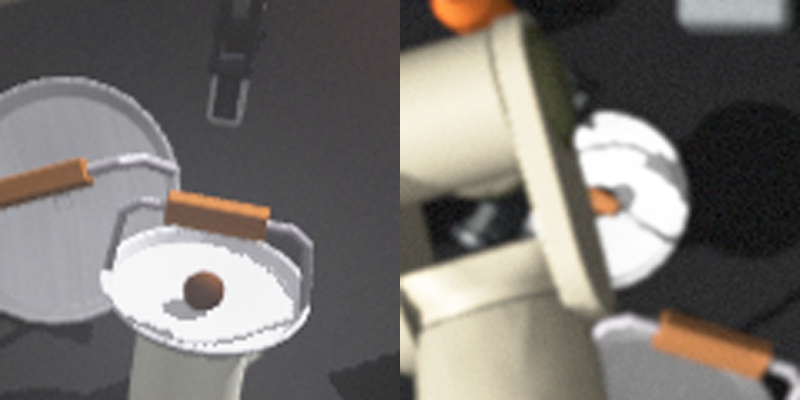

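View pics/scene1.png

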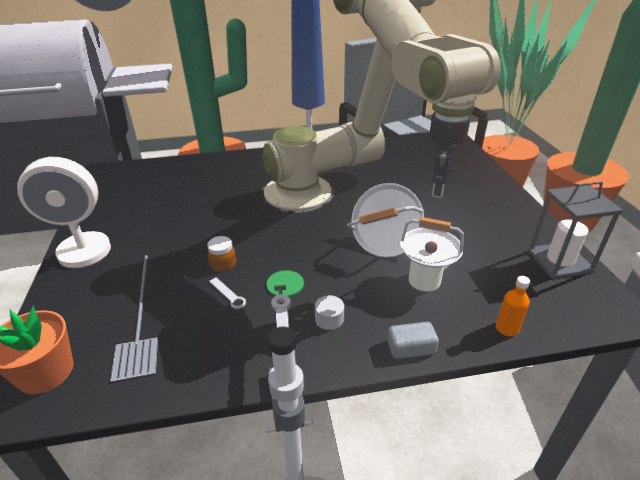

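The view shows that the larger look-alike dish has toppled. It had been balanced on its stem and now lies on its rim around scene 388,220. The small dish and ball look unmoved, with the grip still at scene 420–451, 217–231. Before descending I'll check that the big dish is at rest and clear of the gripper.

```bash
python3 - <<'E'
from h import *
a,d=imaging.capture("scene"); b=cv2.imread("pics/scene1.png"); d0=np.load("pics/scene1.npy")
print("changed px vs 0.1s ago",(abs(a.astype(int)-b).max(2)>60)[150:300,330:480].sum())
P=[];
for v in range(178,262):
    for u in range(345,432):
        if d[v,u]>0:
            p=at("scene",(u,v),d[v,u])
            if p[2]>.01: P.append(np.r_[p,u,v])
P=np.array(P); D=P[(P[:,0]<.47)&(P[:,1]<.3)]
print("big dish", D[:,:3].min(0).round(3),D[:,:3].max(0).round(3))
r=np.hypot(D[:,0]-.5015,D[:,1]-.2575)
for k in np.argsort(r)[:8]: print(D[k].round(3),r[k].round(3))
M=D[D[:,2]>.1]; print("high z",M[M[:,2].argmax()].round(3))
a=at
# small grip again
c=cv2.imread("pics/scene1.png").astype(int); m=(c[...,2]-c[...,0]>60); m[:212]=0;m[235:]=0;m[:,:415]=0;m[:,455:]=0
v,u=np.nonzero(m&(d0>0)); Q=np.array([at("scene",(x,y),d0[y,x]) for x,y in zip(u,v)]); Q=Q[Q[:,2]>.165]
e=np.linalg.svd((Q-Q.mean(0))[:,:2])[2][0];print("grip",Q.mean(0).round(4),np.degrees(np.arctan2(e[1],e[0])))
go([.502,.2575,.159],60.7)
E
```

```text
changed px vs 0.1s ago 2Traceback (most recent call last):
  File "<stdin>", line 8, in <module>
  File "h.py", line 15, in at
    o,d=ray(n,u); return o+d*dep
        ~~~^^^^^
  File "h.py", line 11, in ray
    K,k,Rm,t=cal(n); d=np.linalg.solve(K[:2,:2],np.array(u,float)-K[:2,2]); s=d.copy()
             ~~~^^^
  File "h.py", line 5, in cal
    c=imaging.get_calibration(n); return np.array(c["camera_matrix"],float),c["k1"],R.from_rotvec(np.ravel(c["rvec"])).as_matrix(),np.ravel(c["tvec"])
ValueError: time passes only in moves, steps and waits
```

```bash
sed -i 's/^def cal(n):/from functools import lru_cache\n@lru_cache(None)\ndef cal(n):/' h.py; python3 - <<'E'
from h import *
d=np.load("pics/scene1.npy"); P=[]
for v in range(178,262):
    for u in range(345,432):
        if d[v,u]>0:
            p=at("scene",(u,v),d[v,u])
            if p[2]>.01: P.append(np.r_[p,u,v])
P=np.array(P); D=P[(P[:,0]<.47)&(P[:,1]<.3)]
print("big dish", D[:,:3].min(0).round(3),D[:,:3].max(0).round(3))
r=np.hypot(D[:,0]-.5015,D[:,1]-.2575)
for k in np.argsort(r)[:40:4]: print(D[k].round(3),r[k].round(3))
c=cv2.imread("pics/scene1.png").astype(int); m=(c[...,2]-c[...,0]>60); m[:212]=0;m[235:]=0;m[:,:415]=0;m[:,455:]=0
v,u=np.nonzero(m&(d>0)); Q=np.array([at("scene",(x,y),d[y,x]) for x,y in zip(u,v)]); Q=Q[Q[:,2]>.165]
e=np.linalg.svd((Q-Q.mean(0))[:,:2])[2][0];print("grip",Q.mean(0).round(4),np.degrees(np.arctan2(e[1],e[0])))
go([.502,.2575,.159],60.7)
E
```

```text
big dish [0.245 0.087 0.01 ] [0.47  0.293 0.168]
[4.70e-01 2.57e-01 1.01e-01 4.25e+02 2.41e+02] 0.032
[4.68e-01 2.55e-01 1.03e-01 4.24e+02 2.40e+02] 0.033
[4.68e-01 2.45e-01 1.02e-01 4.20e+02 2.41e+02] 0.035
[4.65e-01 2.54e-01 1.01e-01 4.23e+02 2.40e+02] 0.036
[4.67e-01 2.69e-01 1.00e-01 4.29e+02 2.40e+02] 0.037
[4.69e-01 2.40e-01 1.00e-01 4.18e+02 2.42e+02] 0.037
[4.67e-01 2.42e-01 1.05e-01 4.19e+02 2.40e+02] 0.038
[4.66e-01 2.72e-01 1.02e-01 4.30e+02 2.39e+02] 0.039
[4.67e-01 2.37e-01 1.06e-01 4.17e+02 2.40e+02] 0.04
[4.69e-01 2.34e-01 1.04e-01 4.16e+02 2.41e+02] 0.04
grip [0.5074 0.2568 0.1877] 59.4940550080071
t 3.15 pos [0.5013 0.2539 0.2678] yaw 60.21 tilt 0.01 j [14.8 21.7 68.4 -0.  89.9 44.6] F [-0.7  0.2  0.4] T [-0.01  0.   -0.  ] op 0.0855
shift [ 0.0139 -0.0048  0.4352] roll -0.011
```

The big dish is at rest (two pixels changed in 0.1 s) and clear of the grasp. Descending.

Call:
play_rows --increments '[0.014,-0.005,0.07,-0.011,0.014,-0.005,0.15,-0.011,0.014,-0.005,0.23,-0.011,0.014,-0.005,0.29,-0.011,0.014,-0.005,0.31,-0.011]'

```text
clock: 3.65
ee_pos: [0.5014, 0.2573, 0.1889]
tool_rot: [-2.71, -1.588, 0.004]
contact_force: [-0.8, -0.3, 0.5]
opening: 0.0853
grip_force: 0.0
```

Call:
play_rows --increments '[0,0,0.04,0,0,0,0.08,0,0,0,0.11,0,0,0,0.125,0,0,0,0.125,0]'

```text
clock: 4.15
ee_pos: [0.5019, 0.2578, 0.1585]
tool_rot: [-2.708, -1.592, 0.001]
contact_force: [0.1, -0.3, 0.4]
opening: 0.0857
grip_force: 0.0
```

```bash
python3 - <<'E'
from h import *
go([.502,.2575,.159],60.7)
a,d=imaging.capture("scene"); cv2.imwrite("pics/scene2.png",a)
cv2.imwrite("pics/crop4.png",cv2.resize(a[150:270,380:500],(600,600),interpolation=cv2.INTER_CUBIC))
E
```

```text
t 4.15 pos [0.5019 0.2578 0.1585] yaw 60.89 tilt 0.04 j [15.2 26.8 78.8 -0.  74.4 44.3] F [ 0.1 -0.3  0.4] T [ 0.01 -0.02 -0.  ] op 0.0857
shift [-0.0007  0.001  -0.0018] roll 0.0042
```

View pics/crop4.png

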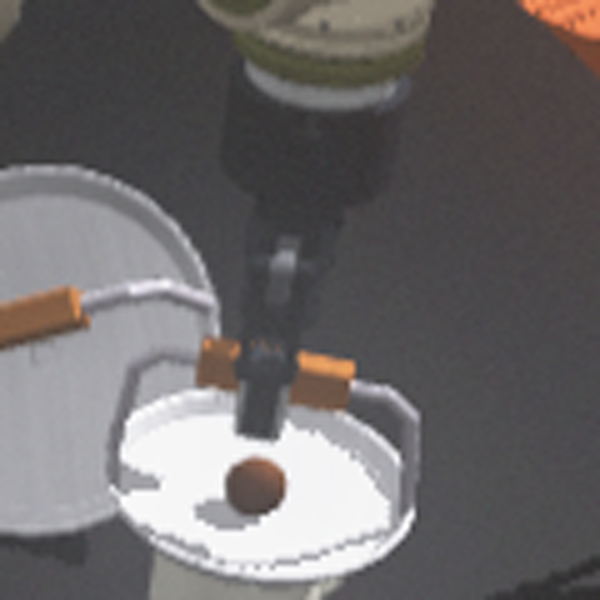

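Both fingers straddle the wooden grip near its middle. The near finger is at crop x 240–300 and the block at 197–355. The ball is centred, so I'll close.

Call:
play_rows --increments '[0,0,0,0,0,0,0,0,0,0,0,0,0,0,0,0,0,0,0,0]' --gripper 1 --grip_force 50

```text
clock: 4.7
ee_pos: [0.5024, 0.2578, 0.1592]
tool_rot: [2.708, 1.592, 0.002]
contact_force: [3.8, 1.3, -3.3]
opening: 0.0131
grip_force: 49.4
```

Call:
play_rows --increments '[0,0,0,0,0,0,0,0,0,0,0,0,0,0,0,0,0,0,0,0]'

```text
clock: 5.2
ee_pos: [0.5019, 0.2578, 0.1589]
tool_rot: [2.708, 1.592, -0.0]
contact_force: [2.1, -1.1, -1.9]
opening: 0.0131
grip_force: 50.2
```

```bash
python3 - <<'E'
from h import *
go([.502,.2575,.159],60.7)
a,d=imaging.capture("scene"); cv2.imwrite("pics/scene3.png",a)
for t in("dish_grip","ball_center","mug"):
    for r in finder.landmark_of(t,"scene")[:2]: print(t,round(r["conf"],2),w("scene",r["centre"]).round(4))
c=a.astype(int); m=(c[...,2]-c[...,0]>60); m[:212]=0;m[235:]=0;m[:,:415]=0;m[:,455:]=0
v,u=np.nonzero(m&(d>0)); Q=np.array([at("scene",(x,y),d[y,x]) for x,y in zip(u,v)]); Q=Q[Q[:,2]>.165]
q=Q[:,:2]-[.502,.2575]; b=np.array([np.cos(np.radians(60.7)),np.sin(np.radians(60.7))]); t=q@b
print("bar ends rel tool",t.min(),t.max(), "gap",np.sort(t)[np.argmax(np.diff(np.sort(t)))],np.diff(np.sort(t)).max())
E
```

```text
t 5.2 pos [0.5019 0.2578 0.1589] yaw 60.9 tilt 0.01 j [15.2 26.7 78.8 -0.  74.4 44.3] F [ 2.1 -1.1 -1.9] T [-0.08 -0.17  0.02] op 0.0131
shift [-0.0008  0.0008 -0.0005] roll 0.0044
dish_grip 0.96 [0.3774 0.1627 0.1273]
dish_grip 0.74 [0.5034 0.2585 0.175 ]
mug 0.86 [ 0.5046  0.2581 -0.0031]
mug 0.35 [ 0.3297 -0.2509  0.0005]
bar ends rel tool -0.019324798749886317 0.035661480648640456 gap -0.017304252276566977 0.02981413131231249
```

Call:
play_rows --increments '[0,0,-0.005,0,0,0,-0.015,0,0,0,-0.03,0,0,0,-0.05,0,0,0,-0.07,0]'

```text
clock: 5.9
ee_pos: [0.502, 0.2579, 0.177]
tool_rot: [-2.708, -1.592, -0.0]
contact_force: [0.5, -0.8, -4.7]
opening: 0.0131
grip_force: 49.8
```

Call:
play_rows --increments '[0,0,-0.03,0,0,0,-0.06,0,0,0,-0.09,0,0,0,-0.12,0,0,0,-0.15,0]'

```text
clock: 6.4
ee_pos: [0.502, 0.2578, 0.2147]
tool_rot: [2.708, 1.592, 0.0]
contact_force: [0.4, 0.2, -4.5]
opening: 0.0132
grip_force: 49.8
```

Call:
play_rows --increments '[0,0,-0.03,0,0,0,-0.06,0,0,0,-0.09,0,0,0,-0.12,0,0,0,-0.15,0]'

```text
clock: 6.9
ee_pos: [0.5019, 0.2578, 0.2521]
tool_rot: [-2.708, -1.592, 0.0]
contact_force: [0.1, -0.2, -5.1]
opening: 0.0132
grip_force: 49.8
```

Call:
play_rows --increments '[0,0,-0.03,0,0,0,-0.06,0,0,0,-0.085,0,0,0,-0.105,0,0,0,-0.12,0]'

```text
clock: 7.4
ee_pos: [0.502, 0.2578, 0.2819]
tool_rot: [2.708, 1.592, 0.0]
contact_force: [-0.6, 0.1, -4.4]
opening: 0.0132
grip_force: 49.8
```

```bash
python3 - <<'E'
from h import *
a,d=imaging.capture("scene"); cv2.imwrite("pics/scene4.png",a); np.save("pics/scene4.npy",d)
for t in("dish_grip","ball_center","dish_centre","stem_tip","mug"):
    for r in finder.landmark_of(t,"scene")[:2]: P=w("scene",r["centre"]);print(t,round(r["conf"],2),P.round(4),px("scene",P).round())
go([.612,-.1187,.285],-4)
cv2.imwrite("pics/crop5.png",cv2.resize(a[130:310,330:510],(600,600),interpolation=cv2.INTER_CUBIC))
E
```

```text
dish_grip 0.88 [0.377  0.1617 0.1268] [378. 216.]
dish_grip 0.62 [0.5034 0.258  0.2979] [442. 178.]
ball_center 0.56 [ 0.3296 -0.254  -0.001 ] [223. 263.]
ball_center 0.53 [0.4986 0.255  0.2343] [436. 202.]
dish_centre 0.93 [0.3306 0.2013 0.0772] [386. 220.]
dish_centre 0.66 [0.5042 0.2582 0.2339] [438. 203.]
stem_tip 0.56 [0.5038 0.2583 0.1457] [433. 235.]
mug 0.58 [ 0.5039  0.2566 -0.005 ] [424. 282.]
mug 0.58 [ 0.5866 -0.0094  0.0007] [329. 318.]
t 7.7 pos [0.5019 0.2578 0.2811] yaw 60.9 tilt 0.04 j [15.2 21.6 66.4  0.  92.  44.3] F [-0.1 -0.  -4. ] T [-0.05  0.09  0.01] op 0.0132
shift [-1.1016  1.1174 -0.0156] roll 1.4422
```

View pics/crop5.png

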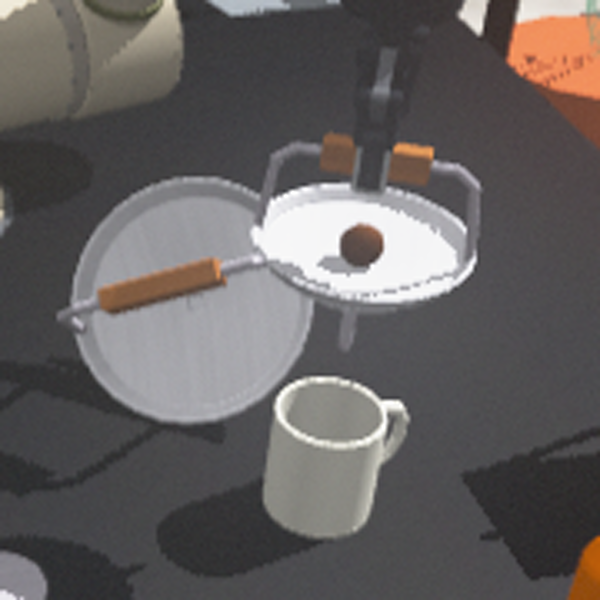

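The dish is lifted and level with the ball in the middle (scene 438,203) and the mug is unmoved. Carrying it to the eyelet.

Call:
play_rows --increments '[-0.01,0.01,0,0,-0.03,0.03,0,0,-0.06,0.061,-0.003,0,-0.095,0.096,-0.008,0,-0.13,0.132,-0.016,0]'

```text
clock: 8.2
ee_pos: [0.5153, 0.212, 0.2856]
tool_rot: [2.709, 1.591, -0.0]
contact_force: [0.9, 0.2, -4.5]
opening: 0.0133
grip_force: 49.8
```

Call:
play_rows --increments '[-0.035,0.0355,0,0,-0.07,0.071,0,0,-0.105,0.1065,0,0,-0.14,0.142,0,0,-0.175,0.1775,0,0]'

```text
clock: 8.7
ee_pos: [0.5328, 0.1525, 0.2854]
tool_rot: [-2.708, -1.592, 0.0]
contact_force: [-0.1, 0.9, -5.1]
opening: 0.0132
grip_force: 49.8
```

Call:
play_rows --increments '[-0.035,0.0355,0,0,-0.07,0.071,0,0,-0.105,0.1065,0,0,-0.14,0.142,0,0,-0.175,0.1775,0,0]'

```text
clock: 9.2
ee_pos: [0.5503, 0.0928, 0.2855]
tool_rot: [-2.708, -1.592, -0.0]
contact_force: [-0.5, 0.3, -4.2]
opening: 0.0134
grip_force: 49.8
```

Call:
play_rows --increments '[-0.035,0.0355,0,0,-0.07,0.071,0,0,-0.105,0.1065,0,0,-0.14,0.142,0,0,-0.175,0.1775,0,0]'

```text
clock: 9.7
ee_pos: [0.5678, 0.0329, 0.2854]
tool_rot: [-2.708, -1.592, 0.0]
contact_force: [0.1, 0.2, -3.9]
opening: 0.0136
grip_force: 49.8
```

Call:
play_rows --increments '[-0.035,0.0355,0,0,-0.07,0.071,0,0,-0.105,0.1065,0,0,-0.14,0.142,0,0,-0.175,0.1775,0,0]'

```text
clock: 10.2
ee_pos: [0.5853, -0.0269, 0.2855]
tool_rot: [2.708, 1.592, 0.0]
contact_force: [-0.8, -0.3, -4.5]
opening: 0.0136
grip_force: 49.8
```

Call:
play_rows --increments '[-0.035,0.0355,0,0,-0.07,0.071,0,0,-0.1,0.102,0,0,-0.125,0.127,0,0,-0.14,0.142,0,0]'

```text
clock: 10.7
ee_pos: [0.5992, -0.0746, 0.2853]
tool_rot: [-2.709, -1.591, 0.0]
contact_force: [-0.2, 0.2, -4.0]
opening: 0.0134
grip_force: 49.8
```

```bash
python3 -c "
from h import *
go([.612,-.1187,.285],-4)"
```

```text
t 10.7 pos [ 0.5992 -0.0746  0.2853] yaw 60.87 tilt 0.01 j [-18.3  25.8  59.    0.   95.2  10.8] F [-0.2  0.2 -4. ] T [ 0.04 -0.    0.02] op 0.0134
shift [-0.1293  0.1307  0.0013] roll 1.4416
```

Call:
play_rows --increments '[-0.02,0.02,0,0.06,-0.05,0.05,0,0.16,-0.085,0.086,0,0.28,-0.112,0.113,0,0.41,-0.129,0.13,0,0.54]'

```text
clock: 11.2
ee_pos: [0.6118, -0.1183, 0.2854]
tool_rot: [-2.985, -0.98, 0.0]
contact_force: [-0.2, -0.3, -4.2]
opening: 0.0134
grip_force: 49.8
```

Call:
play_rows --increments '[0,0,0,0.14,0,0,0,0.28,0,0,0,0.42,0,0,0,0.55,0,0,0,0.66]'

```text
clock: 11.7
ee_pos: [0.6117, -0.1176, 0.2855]
tool_rot: [-3.136, -0.183, 0.0]
contact_force: [0.5, 0.6, -4.5]
opening: 0.0131
grip_force: 49.8
```

Call:
play_rows --increments '[0,0,0,0.09,0,0,0,0.16,0,0,0,0.21,0,0,0,0.24,0,0,0,0.24]'

```text
clock: 12.2
ee_pos: [0.6117, -0.1176, 0.2854]
tool_rot: [-3.14, 0.107, 0.0]
contact_force: [-0.6, 0.0, -4.8]
opening: 0.0136
grip_force: 49.8
```

```bash
python3 - <<'E'
from h import *
for n in("scene","top"):
    a,d=imaging.capture(n); cv2.imwrite(f"pics/{n}5.png",a); np.save(f"pics/{n}5.npy",d)
    for t in("dish_grip","ball_center","dish_centre","stem_tip","dish","eyelet"):
        for r in finder.landmark_of(t,n)[:2]:
            P=w(n,r["centre"]); 
            if abs(P[0]-.612)<.06 and abs(P[1]+.119)<.06: print(n,t,round(r["conf"],2),P.round(4),px(n,P).round(1))
go([.612,-.1187,.285],-4)
a=cv2.imread("pics/scene5.png")
cv2.imwrite("pics/crop6.png",cv2.resize(a[190:340,205:355],(600,600),interpolation=cv2.INTER_CUBIC))
E
```

```text
scene dish_grip 0.69 [ 0.6137 -0.119   0.3023] [274.5 225.3]
scene ball_center 0.58 [ 0.6132 -0.1164  0.2366] [278.3 252.4]
scene ball_center 0.45 [ 0.6128 -0.1219  0.2376] [275.5 252.2]
scene dish_centre 0.89 [ 0.6133 -0.1154  0.2366] [278.8 252.3]
scene stem_tip 0.94 [ 0.6118 -0.1181  0.1483] [280.3 285.2]
scene dish 0.6 [ 0.6165 -0.1156  0.2181] [279.5 260.7]
scene eyelet 0.75 [ 0.6168 -0.1184  0.1074] [281.7 301. ]
top dish_grip 0.73 [ 0.6102 -0.1189  0.3059] [361.8 172.2]
top ball_center 0.42 [ 0.6132 -0.1191  0.2364] [359.8 177.8]
top dish_centre 0.93 [ 0.6158 -0.1169  0.2403] [359.  176.5]
top stem_tip 0.27 [ 0.613  -0.1169  0.2377] [359.  177.8]
top dish 0.74 [ 0.6143 -0.1175  0.2153] [358.6 179.3]
t 12.9 pos [ 0.6117 -0.1177  0.2854] yaw -3.9 tilt 0.0 j [-21.8  27.9  55.5   0.   96.6  72.1] F [-0.4  0.6 -3.9] T [ 0.03 -0.05 -0.02] op 0.0128
shift [0.0016 0.0039 0.0017] roll 0.0022
```

View pics/crop6.png

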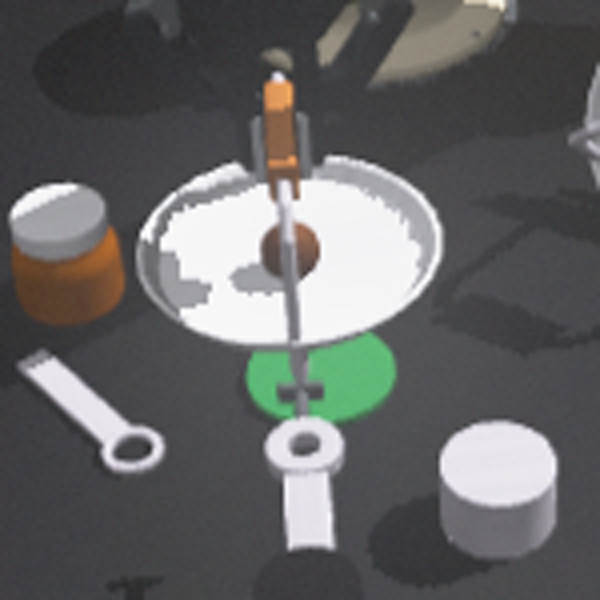

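The bar lies along the arm, with the stem above the hole at about scene (281,301). The ball is in the middle. I'll refine the dish-axis-to-hole offset by circle fits in each camera.

```bash
python3 - <<'E'
from h import *
from scipy.optimize import least_squares
from scipy.ndimage import map_coordinates
def fit(n,img,c,z,r0,r1,sign,rad):
    g=cv2.cvtColor(cv2.imread(img),cv2.COLOR_BGR2GRAY).astype(float)
    rs=np.arange(r0,r1,.0005); c=np.array(c)
    for it in range(3):
        E=[]
        for th in np.radians(np.arange(0,360,4)):
            U=np.array([px(n,[c[0]+r*np.cos(th),c[1]+r*np.sin(th),z]) for r in rs])
            q=sign*np.gradient(map_coordinates(g,[U[:,1],U[:,0]],order=1)); k=q.argmax()
            if q[k]>1: E.append(c+rs[k]*np.array([np.cos(th),np.sin(th)]))
        E=np.array(E)
        f=least_squares(lambda p:np.hypot(*(E-p[:2]).T)-p[2],[*c,rad],loss="cauchy",f_scale=.001)
        c=f.x[:2]
    res=abs(np.hypot(*(E-c).T)-f.x[2])
    print(n,img,z,"c",c.round(4),"r",f.x[2].round(4),"med",np.median(res).round(4),len(E))
for n,x in(("scene",.617),("top",.6117)):
    fit(n,f"pics/{n}0.png",(x,-.1187),.11,.015,.027,-1,.021)
    fit(n,f"pics/{n}0.png",(x,-.1187),.11,.005,.013,1,.009)
    fit(n,f"pics/{n}5.png",(.6117,-.1177),.2434,.066,.086,-1,.075)
    print(n,px(n,[.6117,-.1177,.2434]))
E
```

```text
scene pics/scene0.png 0.11 c [ 0.6172 -0.1207] r 0.0205 med 0.0005 90
scene pics/scene0.png 0.11 c [ 0.6177 -0.1206] r 0.0085 med 0.0005 90
scene pics/scene5.png 0.2434 c [ 0.615  -0.1186] r 0.0748 med 0.0003 89
scene [277.29774289 249.27046666]
top pics/top0.png 0.11 c [ 0.6138 -0.1181] r 0.0219 med 0.0004 81
top pics/top0.png 0.11 c [ 0.6143 -0.1174] r 0.0065 med 0.0005 90
top pics/top5.png 0.2434 c [ 0.6103 -0.1222] r 0.074 med 0.0041 55
top [359.45984522 177.73978051]
```

```bash
python3 - <<'E'
from h import *
from scipy.optimize import least_squares
from scipy.ndimage import map_coordinates
g=cv2.cvtColor(cv2.imread("pics/top5.png"),cv2.COLOR_BGR2GRAY).astype(float)
c=np.array([.613,-.118]); rs=np.arange(.068,.082,.0005); A=np.arange(-180,180,4)
for it in range(3):
    E=[];T=[]
    for t in A:
        u=np.array([np.cos(np.radians(t)),np.sin(np.radians(t))])
        U=np.array([px("top",[*(c+r*u),.2434]) for r in rs]); q=-np.gradient(map_coordinates(g,[U[:,1],U[:,0]],order=1)); k=q.argmax()
        if q[k]>8: E.append(c+rs[k]*u);T.append(t)
    E=np.array(E); f=least_squares(lambda p:np.hypot(*(E-p).T)-.0752,c,loss="cauchy",f_scale=.0007); c=f.x
    print(c.round(4),len(E),np.median(abs(f.fun)).round(4))
print([(t,round(1e3*x,1)) for t,x in zip(T,f.fun)])
cv2.imwrite("pics/crop7.png",cv2.resize(cv2.imread("pics/top5.png")[130:230,310:410],(500,500),interpolation=cv2.INTER_CUBIC))
E
```

```text
[ 0.6162 -0.122 ] 18 0.0011
[ 0.6165 -0.1218] 20 0.001
[ 0.6159 -0.1218] 20 0.0011
[(np.int64(-140), np.float64(5.9)), (np.int64(-136), np.float64(5.9)), (np.int64(-132), np.float64(3.9)), (np.int64(-128), np.float64(1.0)), (np.int64(-124), np.float64(0.0)), (np.int64(-120), np.float64(-1.0)), (np.int64(-116), np.float64(-0.4)), (np.int64(-112), np.float64(-0.9)), (np.int64(-108), np.float64(-1.4)), (np.int64(-104), np.float64(-0.8)), (np.int64(-100), np.float64(0.7)), (np.int64(-96), np.float64(1.3)), (np.int64(-92), np.float64(2.8)), (np.int64(-88), np.float64(6.3)), (np.int64(-84), np.float64(6.4)), (np.int64(92), np.float64(-1.2)), (np.int64(96), np.float64(-0.8)), (np.int64(100), np.float64(0.2)), (np.int64(104), np.float64(0.2)), (np.int64(108), np.float64(1.6))]
```

View pics/crop7.png

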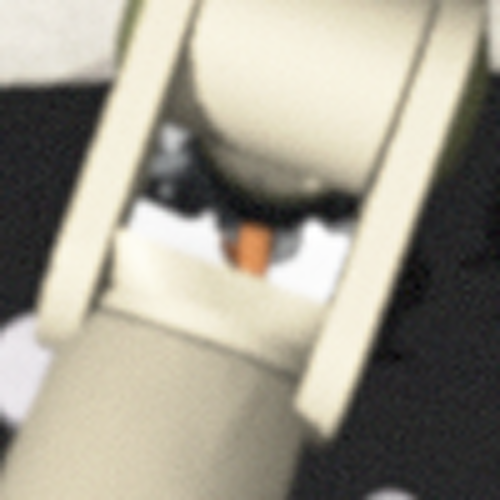

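The top view is blocked by the wrist, so I'll go by the scene camera: shift +2.5 mm in x and −2 mm in y. Then I'll lower the tip to just above the ring and check it there.

Call:
play_rows --increments '[0.002,0.001,0.005,0,0.004,0.003,0.02,0,0.006,0.005,0.045,0,0.009,0.006,0.075,0,0.0105,0.0073,0.1,0]'

```text
clock: 13.4
ee_pos: [0.6141, -0.1197, 0.2593]
tool_rot: [-3.139, 0.107, 0.002]
contact_force: [-0.4, -0.1, -3.8]
opening: 0.0133
grip_force: 49.8
```

Call:
play_rows --increments '[0,0,0.02,0,0,0,0.034,0,0,0,0.042,0,0,0,0.046,0,0,0,0.046,0]'

```text
clock: 13.9
ee_pos: [0.6142, -0.1197, 0.2491]
tool_rot: [3.14, -0.107, 0.0]
contact_force: [0.4, 0.8, -4.6]
opening: 0.0134
grip_force: 49.8
```

```bash
cat > m.py <<'E'
from h import *
import sys
tag=sys.argv[1]
a,d=imaging.capture("scene"); cv2.imwrite(f"pics/scene{tag}.png",a); np.save(f"pics/scene{tag}.npy",d)
for t in("dish_grip","ball_center","dish_centre","stem_tip","eyelet"):
    for r in finder.landmark_of(t,"scene")[:3]:
        P=w("scene",r["centre"])
        if abs(P[0]-.615)<.06 and abs(P[1]+.119)<.06: print(t,round(r["conf"],2),P.round(4),px("scene",P).round(1))
go([.6142,-.1197,.249],-3.9)
E
python3 m.py 6; python3 - <<'E'
from h import *
a=cv2.cvtColor(cv2.imread("pics/scene6.png"),cv2.COLOR_BGR2GRAY)
b=cv2.cvtColor(cv2.imread("pics/scene0.png"),cv2.COLOR_BGR2GRAY)
print(px("scene",[.6175,-.1206,.11]))
print(a[284:312,268:296]); print(b[292:312,268:296])
E
```

```text
dish_grip 0.83 [ 0.6137 -0.1232  0.2683] [273.6 240.1]
ball_center 0.68 [ 0.6164 -0.1236  0.2005] [276.1 267.9]
dish_centre 0.78 [ 0.6159 -0.1173  0.2056] [279.1 265.4]
stem_tip 0.94 [ 0.6192 -0.1212  0.1131] [280.4 300.1]
eyelet 0.89 [ 0.6162 -0.1214  0.1139] [280.1 298.8]
t 14.2 pos [ 0.6142 -0.1197  0.2491] yaw -3.9 tilt 0.01 j [-21.9  29.1  59.3   0.   91.6  72. ] F [ 0.4  0.3 -5.2] T [0.02 0.05 0.  ] op 0.0133
shift [ 0.     -0.0001  0.0003] roll -0.0
[280.63062687 300.51412029]
[[247 247 247 247 247 247 247 246 236 146 119 140 228 246 246 246 246 246
  246 246 246 246 246 246 246 246 246 246]
 [247 247 247 247 247 247 247 246 241 149 118 136 227 246 246 246 246 246
  246 246 246 246 246 246 246 246 246 246]
 [247 247 247 247 247 247 247 247 246 161 119 132 215 246 247 246 246 246
  246 246 246 246 246 246 246 246 245 246]
 [247 247 247 247 247 247 247 247 247 167 119 128 202 246 246 246 246 246
  246 246 246 246 246 245 246 246 242 234]
 [247 247 247 247 246 246 246 246 246 166 119 125 199 245 246 246 246 246
  246 246 245 246 246 237 233 217 190 160]
 [246 246 246 246 246 246 
[... 4306 characters left out ...]
 68  67  68  74 103 130 175 206 224 227 228 228 228 227 228 227 227 212
  183 166 148 168 109  75  71  68  70  70]
 [ 69  70  66  70  91 103 118 142 164 180 192 192 210 197 200 190 175 178
  169 140 144 131  81  69  68  68  69  72]
 [ 70  67  71  68  74  98 103 111 177 184 189 194 200 194 215 213 212 220
  222 142 116  86  69  71  71  72  70  70]
 [ 70  66  68  67  68  80  96 110 218 222 222 223 223 223 228 228 230 232
  233 129  84  74  68  70  71  69  73  71]
 [ 71  70  69  68  67  69  77  94 233 229 228 229 231 228 228 229 230 232
  232 137  75  71  72  71  72  69  74  74]
 [ 71  67  69  68  69  68  66  76 234 231 228 230 230 230 229 229 229 231
  232 152  83  71  71  71  70  71  71  69]]
```

```bash
python3 - <<'E'
from h import *
d=np.load("pics/scene6.npy"); d0=np.load("pics/scene0.npy")
for v in range(284,299):
    P=[at("scene",(u,v),d[v,u]) for u in(279,280,281) if d[v,u]>0]
    print(v,np.array(P).round(4).tolist())
a=cv2.cvtColor(cv2.imread("pics/scene0.png"),cv2.COLOR_BGR2GRAY)
P=np.array([at("scene",(u,v),d0[v,u]) for v in range(294,308) for u in range(271,291) if a[v,u]>222 and d0[v,u]>0])
P=P[abs(P[:,2]-.108)<.01]
print("ring",P.min(0).round(4),P.max(0).round(4),P.mean(0).round(4),np.median(P[:,2]))
for z in(.11,.1151,.12,.13): print(z,px("scene",[.6175,-.1206,z]).round(2))
E
```

```text
284 [[0.6865, -0.1243, 0.2203], [0.655, -0.1208, 0.1912], [0.6607, -0.1192, 0.1961]]
285 [[0.6875, -0.1245, 0.2187], [0.6863, -0.1226, 0.2172], [0.6612, -0.1194, 0.1939]]
286 [[0.688, -0.1247, 0.2166], [0.6878, -0.1228, 0.2162], [0.6647, -0.1197, 0.1946]]
287 [[0.6875, -0.1248, 0.2137], [0.6871, -0.123, 0.213], [0.6674, -0.12, 0.1945]]
288 [[0.6882, -0.125, 0.2118], [0.686, -0.1231, 0.2094], [0.6707, -0.1204, 0.1949]]
289 [[0.6878, -0.1252, 0.209], [0.6859, -0.1232, 0.2069], [0.6743, -0.1207, 0.1957]]
290 [[0.6903, -0.1255, 0.2088], [0.6903, -0.1236, 0.2085], [0.6883, -0.1217, 0.2062]]
291 [[0.6903, -0.1257, 0.2063], [0.6883, -0.1237, 0.2041], [0.6874, -0.1218, 0.2029]]
292 [[0.6898, -0.1258, 0.2033], [0.6879, -0.1238, 0.2011], [0.6809, -0.1216, 0.1942]]
293 [[0.6896, -0.126, 0.2006], [0.6177, -0.1205, 0.1321], [0.6192, -0.1185, 0.1331]]
294 [[0.6186, -0.1228, 0.1305], [0.6206, -0.1208, 0.132], [0.6215, -0.1188, 0.1324]]
295 [[0.6175, -0.1229, 0.1266], [0.62, -0.121, 0.1286], [0.6195, -0.1189, 0.1277]]
296 [[0.6211, -0.1233, 0.1271], [0.6201, -0.1212, 0.1258], [0.6208, -0.1191, 0.1261]]
297 [[0.616, -0.1233, 0.1194], [0.6193, -0.1213, 0.1222], [0.6177, -0.1192, 0.1202]]
298 [[0.6181, -0.1236, 0.1185], [0.6202, -0.1216, 0.1202], [0.617, -0.1193, 0.1167]]
ring [ 0.5967 -0.1393  0.1066] [ 0.635  -0.1026  0.1128] [ 0.6174 -0.121   0.1093] 0.10928615231756617
0.11 [280.63 300.51]
0.1151 [280.47 298.78]
0.12 [280.32 297.11]
0.13 [280.   293.66]
```

The stem near its tip (col 279.6, row 296) sits about 1.4 mm short of the ring centre in y and 1 mm short in x. I'll correct that and start inserting while watching the force.

Call:
play_rows --increments '[0.002,-0.003,0,0,0.004,-0.006,0.005,0,0.004,-0.006,0.015,0,0.004,-0.006,0.03,0,0.004,-0.006,0.045,0]'

```text
clock: 14.7
ee_pos: [0.6152, -0.1182, 0.2372]
tool_rot: [-3.14, 0.107, 0.0]
contact_force: [0.1, 0.6, -4.4]
opening: 0.0132
grip_force: 49.8
```

Call:
play_rows --increments '[0,0,0.012,0,0,0,0.024,0,0,0,0.032,0,0,0,0.036,0,0,0,0.036,0]'

```text
clock: 15.2
ee_pos: [0.6153, -0.1183, 0.2286]
tool_rot: [-3.14, 0.107, 0.0]
contact_force: [-0.7, -0.5, -3.8]
opening: 0.0132
grip_force: 49.8
```

```bash
python3 m.py 7; python3 - <<'E'
from h import *
a=cv2.cvtColor(cv2.imread("pics/scene7.png"),cv2.COLOR_BGR2GRAY); d=np.load("pics/scene7.npy")
print(a[296:306,270:294])
for v in range(296,304): print(v,np.array([at("scene",(u,v),d[v,u]) for u in(279,280,281,282) if d[v,u]>0]).round(4).tolist())
E
```

```text
dish_grip 0.8 [ 0.618  -0.1179  0.2431] [277.5 251.4]
ball_center 0.52 [ 0.6148 -0.1202  0.1816] [278.4 274.2]
dish_centre 0.71 [ 0.6182 -0.1132  0.1794] [282.  275.7]
stem_tip 0.79 [ 0.6198 -0.118   0.0955] [282.4 306. ]
eyelet 0.85 [ 0.6181 -0.1222  0.1072] [280.  301.8]
eyelet 0.25 [ 0.6161 -0.1153  0.1824] [280.8 274.1]
t 15.5 pos [ 0.6153 -0.1183  0.2288] yaw -3.9 tilt 0.01 j [-21.7  29.8  61.4   0.   88.8  72.2] F [-0.  -0.  -5.2] T [-0.01  0.   -0.04] op 0.0134
shift [-0.004   0.006  -0.0807] roll -0.0001
[[247 247 247 247 246 246 246 246 224 135 118 147 240 246 246 246 246 246
  246 246 246 247 246 236]
 [246 246 246 246 246 246 246 246 236 142 119 142 233 246 246 242 245 246
  246 246 237 235 218 170]
 [246 247 247 245 240 239 239 239 232 144 117 138 237 246 246 238 233 232
  224 215 168 155 112 106]
 [217 221 224 206 189 186 186 184 184 180 153 179 204 213 211 187 158 155
  136 156 136 100  92  90]
 [116 126 126 129 129 128 128 128 129 154 139 152 130 123 119 148 181 207
  212 220 192 108  84  85]
 [ 92 123 129 128 130 131 117 135 116 113 116 114 122 140 120 204 224 230
  2
[... 625 characters left out ...]
], [0.6728, -0.1201, 0.173]]
298 [[0.6888, -0.1268, 0.1869], [0.6891, -0.1249, 0.1869], [0.6901, -0.1231, 0.1875], [0.6894, -0.1212, 0.1865]]
299 [[0.6899, -0.127, 0.1854], [0.6907, -0.1252, 0.1858], [0.6894, -0.1232, 0.1842], [0.6895, -0.1214, 0.1839]]
300 [[0.6891, -0.1272, 0.182], [0.6895, -0.1253, 0.1821], [0.6882, -0.1234, 0.1804], [0.6832, -0.1212, 0.1752]]
301 [[0.6198, -0.1242, 0.1115], [0.6897, -0.1255, 0.1796], [0.6899, -0.1236, 0.1795], [0.6219, -0.118, 0.1123]]
302 [[0.6168, -0.1243, 0.1056], [0.6186, -0.1223, 0.107], [0.623, -0.1204, 0.1109], [0.6224, -0.1183, 0.1099]]
303 [[0.6175, -0.1245, 0.1034], [0.6198, -0.1225, 0.1053], [0.6206, -0.1205, 0.1056], [0.6214, -0.1184, 0.106]]
```

The tip is inside the eyelet with no contact force. Continuing down to about 20 mm above the ring.

Call:
play_rows --increments '[0,0,0.004,0,0,0,0.014,0,0,0,0.03,0,0,0,0.048,0,0,0,0.066,0]'

```text
clock: 16.0
ee_pos: [0.6152, -0.1183, 0.2116]
tool_rot: [-3.14, 0.107, 0.001]
contact_force: [-0.2, 0.1, -5.0]
opening: 0.0131
grip_force: 49.8
```

Call:
play_rows --increments '[0,0,0.018,0,0,0,0.034,0,0,0,0.045,0,0,0,0.051,0,0,0,0.052,0]'

```text
clock: 16.5
ee_pos: [0.6152, -0.1183, 0.1991]
tool_rot: [-3.14, 0.107, 0.0]
contact_force: [-0.6, 0.7, -3.9]
opening: 0.0135
grip_force: 49.8
```

```bash
python3 m.py 8; python3 - <<'E'
from h import *
d=np.load("pics/scene8.npy"); a=cv2.cvtColor(cv2.imread("pics/scene8.png"),cv2.COLOR_BGR2GRAY)
print(px("scene",[.6175,-.1206,.098]),px("scene",[.6175,-.1206,.065]))
print(a[306:330,268:298])
E
```

```text
dish_grip 0.56 [ 0.6175 -0.1227  0.2165] [276.1 262. ]
ball_center 0.58 [ 0.6137 -0.1241  0.1521] [277.4 284.9]
dish_centre 0.71 [ 0.6184 -0.1156  0.1501] [281.8 286.6]
dish_centre 0.61 [ 0.6175 -0.1173  0.129 ] [281.6 293.8]
stem_tip 0.25 [ 0.6183 -0.1186  0.1289] [281.  294.2]
eyelet 0.96 [ 0.6189 -0.1205  0.1093] [280.8 301.2]
t 16.8 pos [ 0.6153 -0.1183  0.1994] yaw -3.9 tilt 0.02 j [-21.7  30.8  64.4   0.   84.8  72.2] F [ 0.3 -0.6 -4.5] T [ 0.06 -0.02 -0.02] op 0.0129
shift [-0.004   0.006  -0.1985] roll -0.0001
[280.99904816 304.54522401] [281.98480262 315.32753125]
[[247 247 247 247 247 247 247 247 247 247 247 224 135 115 151 243 246 246
  246 246 246 246 246 246 246 242 245 246 245 234]
 [247 246 246 246 246 247 247 246 246 246 246 221 132 117 146 239 246 246
  246 246 246 246 243 245 246 245 233 225 213 161]
 [246 246 246 246 246 246 246 246 246 246 246 237 142 117 143 234 246 246
  246 246 247 247 246 235 235 215 166 127 103  92]
 [240 246 246 246 247 247 245 240 239 238 239 232 144 117 138 240 246 244
  235 233 235 227 215 165 149 111  96  90  88  88]
 [172 197 206 213 21
[... 1780 characters left out ...]
136 138 135 136 136 136
  138 213 150  90  81  82  84  81  81  81  80  68]
 [ 79  78  80  77  78  78  78  81 105 133 136 136 136 137 136 137 134 135
  209 230 161  92  82  83  82  80  81  83  82  69]
 [ 78  79  78  78  79  78  81  77 103 134 118 114 106 109 101 104 116 119
  182 212 166  97  81  80  82  83  81  82  81  69]
 [ 78  80  79  79  78  79  78  79  89  97  85  82  76  77  71  76  83  85
  106 131 117  87  80  82  80  82  78  80  74  66]
 [ 79  78  78  79  78  78  73  72  72  71  69  72  67  72  71  72  72  70
   72  72  70  73  74  80  79  78  82  82  77  76]
 [ 76  76  78  76  74  70  72  69  69  71  73  72  72  71  71  70  72  72
   71  73  71  69  70  73  77  81  80  81  80  82]]
```

Inserted with no lateral force and the wrist force still equal to the dish's weight. Now the quarter turn.

Call:
play_rows --increments '[0,0,0,-0.03,0,0,0,-0.1,0,0,0,-0.2,0,0,0,-0.31,0,0,0,-0.43]'

```text
clock: 17.3
ee_pos: [0.6153, -0.1183, 0.1993]
tool_rot: [3.112, 0.43, 0.0]
contact_force: [-0.6, -0.2, -4.3]
opening: 0.0134
grip_force: 49.8
```

Call:
play_rows --increments '[0,0,0,-0.12,0,0,0,-0.24,0,0,0,-0.36,0,0,0,-0.48,0,0,0,-0.6]'

```text
clock: 17.8
ee_pos: [0.6153, -0.1183, 0.1993]
tool_rot: [2.926, 1.145, 0.0]
contact_force: [0.3, 0.5, -4.2]
opening: 0.0135
grip_force: 49.8
```

```bash
python3 m.py 9
```

```text
dish_grip 0.94 [ 0.6165 -0.1232  0.2131] [275.9 263.1]
ball_center 0.58 [ 0.6145 -0.1208  0.1486] [279.1 286.2]
dish_centre 0.84 [ 0.6159 -0.115   0.1544] [281.8 284.2]
eyelet 0.82 [ 0.6133 -0.117   0.1069] [282.2 300. ]
t 18.1 pos [ 0.6153 -0.1183  0.1992] yaw 42.36 tilt 0.0 j [-21.7  30.9  64.4  -0.   84.8  25.9] F [-0.3 -0.4 -3. ] T [ 0.04  0.04 -0.  ] op 0.0129
shift [-0.0071  0.0014 -0.1991] roll 1.0281
```

Call:
play_rows --increments '[0,0,0,-0.05,0,0,0,-0.15,0,0,0,-0.27,0,0,0,-0.39,0,0,0,-0.51]'

```text
clock: 18.6
ee_pos: [0.6153, -0.1183, 0.1992]
tool_rot: [2.641, 1.701, -0.0]
contact_force: [0.7, -0.1, -4.3]
opening: 0.0132
grip_force: 49.8
```

Call:
play_rows --increments '[0,0,0,-0.12,0,0,0,-0.24,0,0,0,-0.35,0,0,0,-0.42,0,0,0,-0.462]'

```text
clock: 19.1
ee_pos: [0.6153, -0.1183, 0.1992]
tool_rot: [-2.293, -2.147, 0.0]
contact_force: [-1.0, -0.3, -3.4]
opening: 0.0133
grip_force: 49.8
```

Call:
play_rows --increments '[0,0,0,0,0,0,0,0,0,0,0,0,0,0,0,0,0,0,0,0]'

```text
clock: 19.6
ee_pos: [0.6153, -0.1182, 0.1992]
tool_rot: [-2.294, -2.146, -0.0]
contact_force: [-0.8, -0.6, -4.3]
opening: 0.0133
grip_force: 49.8
```

```bash
python3 m.py 10; python3 - <<'E'
from h import *
from scipy.ndimage import map_coordinates
a=cv2.imread("pics/scene10.png"); d=np.load("pics/scene10.npy"); c=a.astype(int)
m=(c[...,2]-c[...,0]>60); v,u=np.nonzero(m&(d>0)); s=(u>240)&(u<320)&(v>245)&(v<275)
Q=np.array([at("scene",(x,y),d[y,x]) for x,y in zip(u[s],v[s])]); Q=Q[Q[:,2]>.2]
e=np.linalg.svd((Q-Q.mean(0))[:,:2])[2][0]; print("bar",Q.min(0).round(4),Q.max(0).round(4),"ang",np.degrees(np.arctan2(e[1],e[0])).round(1))
# dish rim extents / height via depth
P=[]
for y in range(255,330):
    for x in range(235,325):
        if d[y,x]>0 and c[y,x].min()>225:
            P.append(at("scene",(x,y),d[y,x]))
P=np.array(P);P=P[(P[:,2]>.13)]
print("dish white",P.min(0).round(4),P.max(0).round(4))
K=np.c_[np.ones(len(P)),P[:,:2]-[.6155,-.119]]
# ball
m=(c[...,2]>c[...,0]+25)&(c[...,2]<180); v,u=np.nonzero(m&(d>0)); s=(u>262)&(u<300)&(v>270)&(v<300)
B=np.array([at("scene",(x,y),d[y,x]) for x,y in zip(u[s],v[s])]);print("ball px",u[s].mean(),v[s].mean(),len(B),B.mean(0).round(4), "expected centre px",px("scene",[.6175,-.1195,.1535]).round(1))
E
```

```text
dish_grip 0.82 [ 0.6161 -0.12    0.2159] [277.4 261.7]
ball_center 0.47 [ 0.6158 -0.1185  0.1513] [280.3 285.5]
dish_centre 0.92 [ 0.6177 -0.1157  0.1502] [281.7 286.3]
eyelet 0.92 [ 0.6185 -0.1184  0.1118] [281.7 300.1]
t 19.9 pos [ 0.6153 -0.1183  0.1992] yaw 86.18 tilt 0.0 j [-21.7  30.9  64.4  -0.   84.8 -17.9] F [ 0.2  0.2 -4.7] T [-0.03 -0.06  0.04] op 0.0131
shift [-0.0059 -0.0039 -0.1992] roll 2.0018
bar [ 0.6093 -0.1491  0.2256] [ 0.6248 -0.083   0.2307] ang -93.2
dish white [ 0.5511 -0.183   0.1361] [ 0.6896 -0.0447  0.1633]
ball px 282.14102564102564 283.28205128205127 78 [ 0.6218 -0.1145  0.1621] expected centre px [279.8 285.3]
```

The bar now stands square across the arm: 86–87° against −3.9°. The dish hovers about 20 mm up, the wrist carries only the dish's weight, and the ball is in the middle. Handing in.

```bash
python3 -c "
from cell import manip
print(manip.close_job())"
```

```text
the job is handed in; nothing more can be done
None
```

The job is handed in: the small dish is held steady and level, its stem through the eyelet, the dish about 20 mm above it, the handle bar square across the arm and the ball in the middle, with the mug unmoved; the larger look-alike dish, which had been standing on its own stem, toppled during my approach swing (I can't rule out the arm touching it), so not everything was left where it was.

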